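Hang the tool caddy on the slotted rack and press it home

TASK

Take the blue tool caddy, hook its two claws into the top pair of slots of the slotted rack and press it down until it sits fully home and the spring catch has snapped out over it. Work by feel and do not force it: lean on the rack only lightly while finding the slots and press no harder than it takes to lock. Leave the caddy hanging level and leave the other things on the bench as they are.

Things in the scene. Friction and masses are not known exactly. Their poses are not given: they have to be found in the camera images.
- caddy: Blue plastic tool caddy, 0.24 to 0.42 kg, standing flat on the bench. Origin on the deck's underside, below the middle of the grip rib; x to the rear (claw side), z up. Deck 8 mm thick with four holes: x -46 to 32 mm, 130 mm wide in y. Behind it a steel hanger plate, 120 mm wide, z 0 to 60 mm, its rear face at x = 42 mm. Lower bar of the plate: z 0 to 5 mm, below a window 28 mm wide, z 5 to 20 mm.
- caddy_grip (a point): Grip point in the caddy's upright blue grip rib: x = y = 0, 50 mm above the underside. The rib runs along the caddy's x from -28 to 32 mm, is 12 mm thick in y and its top is 62 mm above the underside; gripped across y from above, with only the deck (8 mm high) on either side.
- caddy_claws (a point): Midway between the two claws' tooth tips: caddy x = 50, y = 0, z = 21 mm. Claws at y = -45 and 45 mm, 5 mm thick in y: from the plate's rear face (x = 42 mm) a neck, z 36 to 44 mm, reaches back to x = 52.5 mm; at its end hangs a tooth, x 47.5 to 52.5 mm, down to z = 21 mm. Throat between plate and tooth 5.5 mm, so a seated caddy, let go, sags 2 to 3 degrees.
- rack: Rack fixed to the bench. Origin on the bench under the middle of the strips' front face; x points into the rack (the way the claws go in), z up. Two upright slotted steel strips 26 mm wide at y = -45 and 45 mm, front face at x = 0, sheet 4 mm, 18 mm hollow behind, top at z = 188 mm. Foot plate 12 mm thick, x -105 to 60 mm, 190 mm wide. Forcing caddy and rack together with over 60 N spoils them.
- rack_slots (a point): Nominal middle of the line through the lower edges of the top pair of slots: rack x = 0, y = 0, z = 136 mm. Each strip has 3 slots 9 mm wide, 26 mm high, 43 mm apart. The slotted frame with its catch is clamped on its posts by hand knobs: its true height is up to 6 mm above or below nominal. This offset is not in any measured pose (this point stays nominal); it must be felt or seen.
- rack_seat (a point): Nominal place of the caddy's origin when home: rack x = -42, y = 0, z = 100 mm (true z up to 6 mm off, as the slots), caddy yaw = rack yaw, claw necks on the slots' lower edges. The claws go in only with the caddy level, square and 15 to 18 mm above its true seat; push it along x till the plate meets the strips, then press straight down.
- catch (a joint): Spring catch between the strips, 20 mm wide: travel (m) back into the rack. 0 = out, 5.5 mm proud of the strips (so too with no caddy). From 16 to 8 mm above the true seat the caddy's lower bar rides down its slope, pushing it back to 0.0055, which takes up to 10 to 20 N; 1.5 mm above the seat it snaps out over the bar, into the window (0 again). Then the claw necks bottom hard.
- spray: Clear spray bottle with a white cap, 56 mm diameter, 130 mm high, loose; origin at the centre of its underside. Bystander.
- bowl: Steel bowl, 110 mm diameter, 45 mm high, loose; origin at the centre of its underside. Bystander.
- jar: Glass jar with a white lid, 84 mm diameter, 130 mm high, loose; origin at the centre of its underside. Bystander.
- dishes: Stack of three round culture dishes, 93 mm diameter, 45 mm high, loose; origin at the centre of its underside. Bystander.
- syringe: White syringe lying on the bench, about 165 mm long along its x, 28 mm high; origin under the middle of its barrel. Bystander.
- scalpel: Capped scalpel lying on the bench, about 160 mm long along its x, 9 mm high; origin near its middle. Bystander.

How it is judged:
At the end, for the whole second after the job is handed in: Caddy hanging by both claws in the top slots, pressed home (origin 89.5 to 107 mm above the bench), plate on the strips (within 4.5 mm), centred within 4 mm, level and square within 4.5 degrees, catch snapped out within 1.2 mm, released and at rest (z of caddy in the frame of rack between 0.0895 and 0.107 m and x of caddy in the frame of rack between -0.0465 and -0.039 m and y of caddy in the frame of rack between -0.004 and 0.004 m and angle between caddy's own z axis and vertical below 0.08 rad and angle between the x axis of caddy and the x axis of rack, either way round below 0.08 rad and value of joint catch below 0.0012 m and linear speed of caddy below 0.01 m/s); the robot touches nothing.
It fails at once if caddy and rack forced on each other with more than 60 N (contact force between caddy and rack above 60 N).
It fails at once if a bystander on the bench moved by more than 25 mm (distance of any of spray, bowl, jar, dishes, syringe, scalpel from where it was at the start of the episode above 0.025 m).
It also fails if it takes over 48 s, if anything falls off the work surface, if the arm or the gripper's body presses on something with over 40 N, if the wrist force passes 120 N, or if a joint passes its speed limit or range.

ROBOT

A 6-joint arm with a two-finger parallel gripper is mounted at the origin on the work surface. World frame = base frame: x ahead of the robot, y to its left, z up, the work surface at z = 0. Lengths are in m, angles in rad, forces in N, time in s.
With the tool pointing down it reaches from about 0.225 to 0.875 m from the base axis. Payload 3.4 kg.
Tool frame: the origin (TCP) lies midway between the tips of the shut fingers; the grasp point (between the pads) lies 19 mm behind it (manip.grasp_offset is the distance from the TCP to the grasp point, in m); x points along the fingers, y is the direction in which the jaws open and shut, and the axes are right-handed (so a half turn about x gives the same grasp; the last joint's range is limited). The gripper opens to 85 mm and grips with 20 to 120 N. Pads are 22 mm wide; open, the fingers measure 114 mm over their backs; the gripper's body (76 mm by 85 mm) begins 54 mm behind the grasp point. The pads swing forward as they close: fully open they stand 13 mm farther back than shut.
Start: joints at [-1.297, 0.276, 1.505, -0, 1.361, -0.121], TCP at [0.221, -0.531, 0.231] pointing down, gripper open.
Joint ranges: [-2.89, 2.89], [-0.75, 2.08], [0.22, 2.7], [-1.18, 4.32], [0.11, 2.71], [-2.7, 2.7]. Speed limits (rad/s): [2.57, 2.57, 3.14, 3.14, 3.14, 3.14].

INTERFACE

Orientations are given as a unit quaternion [w, x, y, z].
In Python, from rig import manip gives the robot as it stands.
- The arm moves only by the shell command python3 -m creep 'ROWS' [OPENING] [FORCE]. ROWS is a JSON object of lists of equal length, an entry for each row: "delta_pos": the shift along the tool's x, y, z in cm, a list of three; "dr": the turn, a rotation vector about the tool's x, y, z in rad, a list of three. In form: {"delta_pos": [[dx, dy, dz], ...], "dr": [[rx, ry, rz], ...]}. A call has 1 to 10 rows; each row is the pose to reach, as a shift and turn from the pose commanded when the call began, along the tool's axes at that moment; what a row does not reach only later rows make up. A row lasts 1/10 s, in which the tool goes at most 50 mm and 8.59 degrees, less where a joint would pass 70% of its speed; a pose out of reach is approached as far as the arm can. A call with a gripper value outside its range is refused whole. OPENING is the opening, from -1 (shut) to 1 (fully open), set as the call begins (- or left out, the last holds). The fingers move at their own pace and stop on an object; FORCE is the grip in N (left out, the last holds). Time passes only in rows, so rows that repeat a pose let the fingers close. It gives the time, the measured TCP pose, the force and the opening at its end, in the units of the state.
- manip.get_state(): the state, without advancing time (a new reading comes with each control period).
- manip.get_image(name): name is "scene" or "top"; returns a dict with "pixels" (400x640x3 uint8, blue, green, red), "depth" (400x640 float32, m along the optical axis (not along the pixel's ray), 0 where there is no reading), "intrinsics" (3x3 intrinsics, pixels), "rvec" (rotation vector, rad) and "tvec" (3), from world to camera coordinates, as OpenCV has them. Camera axes: x right, y down, z forward; pixel columns grow to the right and rows downward; lengths in m; the calibration is good to about 2 mm. A picture is of the moment at which its call begins.
- manip.sign_off(): hands the job in, once; it reports no verdict.
The state is a dict: "clock": time; "qpos": joint angles; "qd": joint speeds; "effort": joint torques, N m; "position": TCP position; "ee_rot": TCP orientation; "contact_force": force on the tool from outside, world axes, zero at the start; "moment": the same for the moment, N m; "width": finger opening in m.
Only numpy, scipy, OpenCV 4.12 (cv2) and the standard library are available. Lean on these libraries where they do the work, as an engineer would, in place of code of your own. Each camera call takes 0.05 s, during which the arm holds its last target. There are 200 camera calls.

## Working session

There is one attempt and no reset: what is moved stays moved. The work goes in short steps, Python scripts to look and compute and a shell command to move; the robot and the scene stay as the last step left them, time stands still between calls to the robot, and variables do not carry over. Pictures are saved under pics/ and viewed, about 8 in all and at most 12, crops included, and the job is handed in when it is done.

```bash
ls; mkdir -p pics
cat > h.py <<'E'
import numpy as np, cv2
from rig import manip
from scipy.spatial.transform import Rotation as R
def cam(n):
    d=manip.get_image(n); Rm=cv2.Rodrigues(np.array(d["rvec"],float))[0]; t=np.array(d["tvec"],float).ravel()
    K=np.array(d["intrinsics"]); z=d["depth"]
    v,u=np.mgrid[:400,:640]
    c=np.stack([(u-K[0,2])/K[0,0]*z,(v-K[1,2])/K[1,1]*z,z],-1)
    w=(c-t)@Rm; w[z==0]=np.nan
    return d,w
def tool(): 
    s=manip.get_state(); q=s["ee_rot"]; return np.array(s["position"]),R.from_quat([q[1],q[2],q[3],q[0]]),s
E
python3 - <<'E'
from h import *
a,wa=cam("scene");b,wb=cam("top")
np.savez('first.npz',a=a["pixels"],wa=wa,b=b["pixels"],wb=wb)
cv2.imwrite('pics/scene0.png',a["pixels"]);cv2.imwrite('pics/top0.png',b["pixels"])
p,r,s=tool();print(s);print(r.as_matrix().round(3))
E
```

```text
pics
{'clock': 0.1, 'qpos': array([-1.29700171e+00,  2.76517376e-01,  1.50598669e+00,  1.00322165e-05,
        1.36070683e+00, -1.20946875e-01]), 'qd': array([ 0.00113588, -0.00181331, -0.00169328,  0.00057324, -0.00043624,
        0.00246291]), 'effort': array([ 3.22239692e-03, -4.17691827e+01, -2.46406084e+01, -1.07054461e-05,
        5.80474298e-03, -2.82247186e-06]), 'position': array([ 0.22102779, -0.53031959,  0.23054232]), 'ee_rot': array([-0.13808634, -0.69333838, -0.1392278 ,  0.69341883]), 'contact_force': array([ 0.25043005,  0.70193352, -0.69540915]), 'moment': array([ 0.04412021, -0.02707201, -0.01705995]), 'width': 0.08509391772816037}
[[-0.     0.385 -0.923]
 [ 0.002 -0.923 -0.385]
 [-1.    -0.002 -0.   ]]
```

View pics/top0.png

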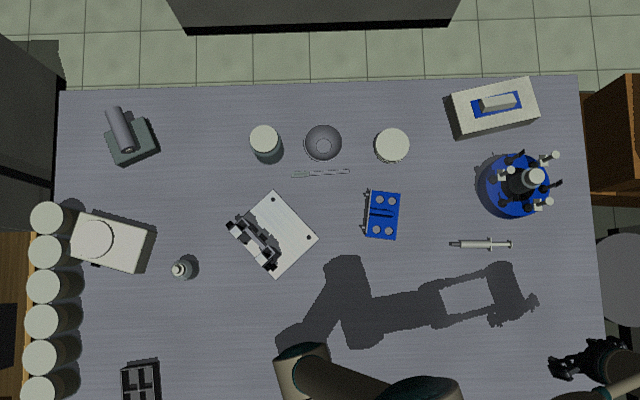

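View pics/scene0.png

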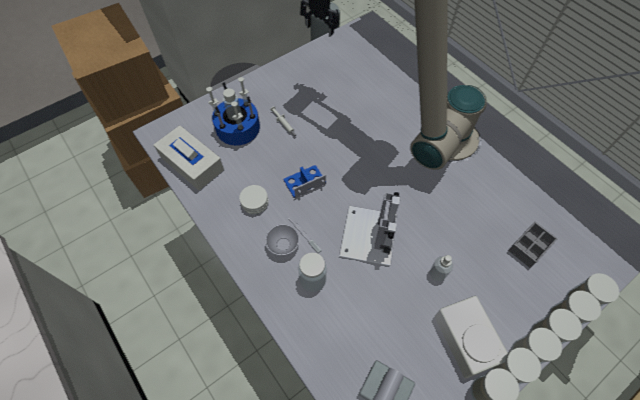

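The top view shows the blue caddy at about (383,215), with its claws toward the image left (~365). The rack is at about (272,235): its strips run from (235,220) to (275,268) and its foot plate opens to the upper right. The scene view agrees: caddy at (304,181), rack at (375,235).

Run:
```python
from h import *
f=np.load('first.npz');b=f['b'].astype(int);w=f['wb'];a=f['a'].astype(int);wa=f['wa']
def box(m,n,pts):
    P=pts[m];c,s,an=cv2.minAreaRect(P[:,:2].astype(np.float32));print(n,m.sum(),np.round(c,4),np.round(s,4),round(an,2),'z',np.nanpercentile(P[:,2],[2,50,98]).round(4));return P
v,u=np.mgrid[:400,:640]
def blue(i):return (i[...,0]>i[...,2]+60)
for n,i,ww,win in(('top',b,w,(340,420,170,260)),('scene',a,wa,(270,340,150,210))):
    m=blue(i)&(u>win[0])&(u<win[1])&(v>win[2])&(v<win[3])
    z=ww[...,2]
    box(m&(z>0)&(z<.02),n+' deck',ww); P=box(m&(z>.052)&(z<.075),n+' rib',ww)
    d=P[:,:2]-P[:,:2].mean(0);U=np.linalg.svd(d)[2][0] if 0 else np.linalg.eigh(d.T@d)[1][:,1];print(P[:,:2].mean(0),np.degrees(np.arctan2(U[1],U[0])))
    m=(u>win[0])&(u<win[1])&(v>win[2])&(v<win[3])&~blue(i)&(z>.045)&(z<.07); box(m,n+' plate',ww)
for n,ww,win in(('top',w,(215,325,180,285)),('scene',wa,(330,410,180,275))):
    z=ww[...,2];q=(u>win[0])&(u<win[1])&(v>win[2])&(v<win[3])
    box(q&(z>.006)&(z<.018),n+' foot',ww)
    box(q&(z>.16)&(z<.21),n+' striptop',ww)
    P=ww[q&(z>.1)];print(P[:,2].max())
for n,win in dict(spray=(170,205,250,285),bowl=(300,345,120,165),jar=(245,285,120,165),dishes=(372,412,125,165),syr=(445,515,235,255),scal=(288,352,165,180)).items():
    z=w[...,2];q=(u>win[0])&(u<win[1])&(v>win[2])&(v<win[3])&(z>.006);box(q,n,w)
big=cv2.resize(f['b'][170:290,215:415],(800,480),interpolation=cv2.INTER_CUBIC);cv2.imwrite('pics/c0.png',big)
```

```text
top deck 973 [ 0.5584 -0.1713] [0.0833 0.1316] 80.92 z [0.003  0.0087 0.0145]
top rib 112 [ 0.5519 -0.1487] [0.0439 0.0861] 28.15 z [0.0568 0.0621 0.0677]
[ 0.55805444 -0.16113278] 85.56386838903238
top plate 112 [ 0.56   -0.1286] [0.0925 0.0864] 36.97 z [0.0453 0.059  0.0663]
scene deck 314 [ 0.5584 -0.1711] [0.0858 0.1297] 82.68 z [0.0014 0.0084 0.0141]
scene rib 63 [ 0.5597 -0.1604] [0.0665 0.0122] 82.8 z [0.0532 0.0611 0.0665]
[ 0.56028478 -0.15799201] 82.84874528185703
scene plate 120 [ 0.5584 -0.1281] [0.0894 0.0937] 43.17 z [0.0455 0.0559 0.0632]
top foot 3216 [0.5202 0.1421] [0.3002 0.2838] 88.32 z [0.0064 0.0123 0.0171]
top striptop 626 [0.4823 0.1634] [0.1515 0.0473] 41.6 z [0.1657 0.1809 0.1944]
0.19735579312193435
scene foot 1970 [0.4869 0.1081] [0.3455 0.2639] 51.94 z [0.0064 0.0122 0.0169]
scene striptop 475 [0.4837 0.1672] [0.1521 0.0469] 41.67 z [0.1612 0.1796 0.1941]
0.19652640081096376
spray 505 [0.4318 0.3592] [0.106  0.0647] 14.66 z [0.0071 0.0829 0.1322]
bowl 1127 [ 0.764  -0.0112] [0.1155 0.121 ] 83.65 z [0.0063 0.0225 0.0491]
jar 1061 [0.7672 0.1514] [0.1075 0.1192] 88.78 z [0.009  0.1279 0.1349]
dishes 986 [ 0.7531 -0.2063] [0.1074 0.1015] 1.5 z [0.0134 0.0452 0.051 ]
syr 366 [ 0.4655 -0.432 ] [0.0476 0.1641] 0.75 z [0.0063 0.0217 0.0286]
scal 163 [0.6767 0.0009] [0.0342 0.1618] 5.01 z [0.0062 0.0083 0.0141]
```

View pics/c0.png

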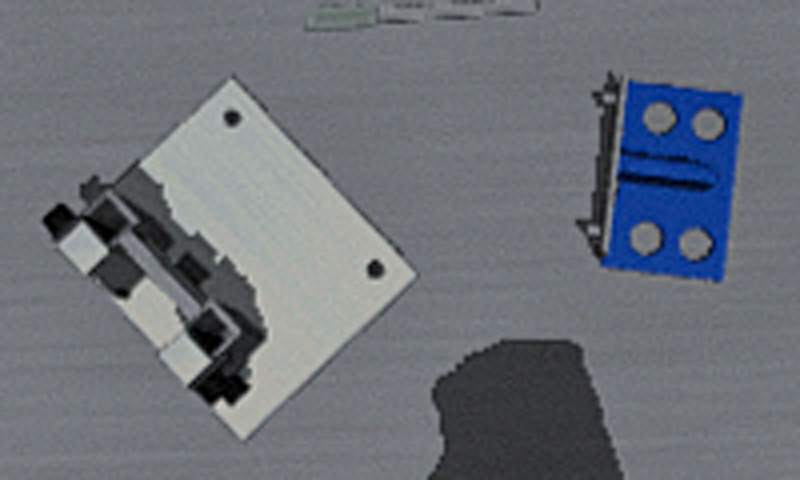

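The crop shows the foot-plate corners at full-image pixels (273,189.5), (318.8,238) and (275.8,280). The strips are at the lower left and their fronts face the upper right, so rack x points to the lower left.

Run:
```python
from h import *
from scipy.optimize import minimize
f=np.load('first.npz')
v,u=np.mgrid[:400,:640]
F=[];S=[]
for i,w,win in((f['b'],f['wb'],(215,330,180,285)),(f['a'],f['wa'],(330,412,185,275))):
    q=(u>win[0])&(u<win[1])&(v>win[2])&(v<win[3]);z=w[...,2]
    # bench bias, foot
    bright=i.min(-1)>150
    m=q&bright&(abs(z-.012)<.012)
    n,l,st,c=cv2.connectedComponentsWithStats(m.astype(np.uint8));k=1+st[1:,4].argmax();m=l==k
    P=w[m];F.append(P);print('foot',m.sum(),np.median(P[:,2]),cv2.minAreaRect(P[:,:2].astype(np.float32)))
    be=q&~bright&(abs(z)<.006);print('bench z',np.nanmean(z[be]))
    Q=w[q&(z>.03)];S.append(Q)
    h,e=np.histogram(Q[:,2],bins=np.arange(.14,.204,.004));print(h)
# rack yaw from foot rect: size 165x190
P=np.vstack(F)[:,:2]
def rect(p):
    c,s=np.cos(p[2]),np.sin(p[2]);d=P-p[:2];X=d@[c,s];Y=d@[-s,c]
    return np.sum(np.maximum(0,np.maximum(-.105-X,X-.06))+np.maximum(0,abs(Y)-.095))
best=min((minimize(rect,[.485,.165,np.radians(a)],method='Nelder-Mead',options=dict(xatol=1e-5,fatol=1e-7)) for a in(125,133,140)),key=lambda r:r.fun)
print(best.x[:2],np.degrees(best.x[2]),best.fun)
p=best.x;c,s=np.cos(p[2]),np.sin(p[2]);Rz=np.array([[c,-s],[s,c]])
for Q in S:
    L=(Q[:,:2]-p[:2])@Rz
    for sg in(-1,1):
        m=(abs(L[:,1]-sg*.045)<.011)&(L[:,0]>-.003)&(L[:,0]<.022)&(Q[:,2]>.165)
        print('strip',sg,m.sum(),np.median(Q[m,2]),Q[m,2].mean())
    m=(Q[:,2]>.165)
    print('L x hist',np.histogram(L[m,0],bins=np.arange(-.012,.06,.004)),np.histogram(L[m,1],bins=np.arange(-.08,.081,.008))[0])
d=cv2.resize(f['a'][180:275,325:425],(800,760),interpolation=cv2.INTER_CUBIC);cv2.imwrite('pics/c1.png',d[:600])
```

```text
foot 2438 0.012531180180137758 ((0.5145869255065918, 0.12956029176712036), (0.1877056360244751, 0.16058866679668427), 41.04616165161133)
bench z 0.0004563974589503264
[ 13  10  14  17  14   9  17  24  59 146 155  68  98  47   3]
foot 1447 0.012418833064822154 ((0.5361146926879883, 0.1068987101316452), (0.19125887751579285, 0.10502050817012787), 39.43857192993164)
bench z 0.00027309497008351204
[ 15  11  20  14  22  27  28  35  49 107  95  46  64  22   2]
[0.50166827 0.14605134] 131.1316744527506 0.0007626716224824331
strip -1 36 0.1895129830462745 0.18665815335238842
strip 1 37 0.19056056341650837 0.18763665555678738
L x hist (array([ 0,  0,  0, 29, 30, 41, 63, 62, 46, 22, 66, 59, 68, 62, 57, 10,  0]), array([-0.012, -0.008, -0.004,  0.   ,  0.004,  0.008,  0.012,  0.016,
        0.02 ,  0.024,  0.028,  0.032,  0.036,  0.04 ,  0.044,  0.048,
        0.052,  0.056])) [ 3 26 31 57 45 39 56 14 16 12 15 18 16 13 49 45 45 58 30 27]
strip -1 22 0.1901737296251279 0.18682792552886196
strip 1 16 0.18875035180489147 0.18638308151759725
L x hist (array([ 0,  0,  0,  2, 33, 25, 49, 49, 39, 27, 29, 40, 41, 42, 44, 23,  0]), array([-0.012, -0.008, -0.004,  0.   ,  0.004,  0.008,  0.012,  0.016,
        0.02 ,  0.024,  0.028,  0.032,  0.036,  0.04 ,  0.044,  0.048,
        0.052,  0.056])) [17 16 55 34 29 48 14  5 11  8 10  6 10 14 55 22 32 38 10  9]
```

View pics/c1.png

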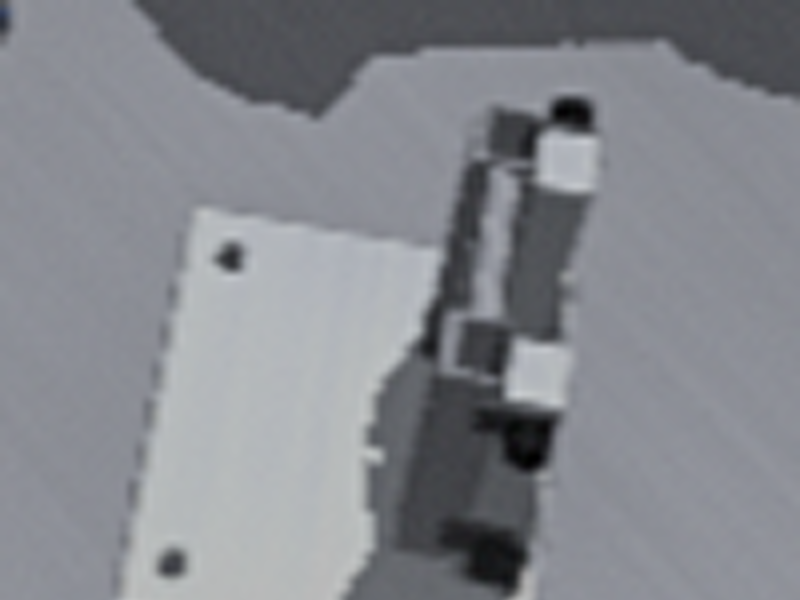

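The scene view sees the rack from above and behind: dark steel strip channels at crop (510,135) and (485,345), white posts behind them. The slots are not visible. I'll refine both poses with edge fits on the colour images.

```bash
cat > fit.py <<'E'
from h import *
from scipy.optimize import minimize
from scipy.ndimage import map_coordinates, gaussian_filter
def edges(xlo,xhi,yh,z):
    t=np.linspace(0,1,60)[:,None]
    y=np.linspace(-yh+.006,yh-.006,60);x=np.linspace(xlo+.006,xhi,60)
    P=[np.c_[0*y+xlo,y,0*y+z],np.c_[x,0*x-yh,0*x+z],np.c_[x,0*x+yh,0*x+z]]
    N=[[1,0,0],[0,1,0],[0,-1,0]]
    return P,N
def fit(d,ch,P,N,p0,z0=0.,e=.003):
    rv,tv,K=[np.array(d[k],float) for k in("rvec","tvec","intrinsics")]
    def samp(p,off):
        r=R.from_euler('z',p[2]).as_matrix();o=np.r_[p[:2],z0];tot=[]
        for A,n in zip(P,N):
            q=(A+off*np.array(n))@r.T+o
            uv=cv2.projectPoints(q,rv,tv,K,None)[0][:,0]
            tot.append(map_coordinates(ch,[uv[:,1],uv[:,0]],order=1))
        return np.concatenate(tot)
    f=lambda p:-np.mean(samp(p,e)-samp(p,-e))
    b=None
    for k in range(12):
        rng=np.random.default_rng(k);s=np.array(p0)+rng.normal(0,[.002,.002,.015])
        r=minimize(f,s,method='Nelder-Mead',options=dict(xatol=1e-5,fatol=1e-4,initial_simplex=s+np.vstack([np.zeros(3),np.diag([.004,.004,.03])])))
        if b is None or r.fun<b.fun:b=r
    return b.x,b.fun
FOOT=edges(-.105,-.05,.095,.012); DECK=edges(-.046,.028,.065,.008)
E
python3 - <<'E'
from fit import *
f=np.load('first.npz')
for n,i,w in(('scene',f['a'],f['wa']),('top',f['b'],f['wb'])):
    d,_=cam(n); im=gaussian_filter(d["pixels"].astype(float),(.6,.6,0))
    x,s=fit(d,im.mean(-1),*FOOT,[.5017,.146,np.radians(131)]);print(n,'rack',x[:2].round(4),np.degrees(x[2]).round(2),s)
    y,s=fit(d,im[...,0]-im[...,2],*DECK,[.5593,-.1643,np.radians(82)]);print(n,'caddy',y[:2].round(4),np.degrees(y[2]).round(2),s)
    c,sn=np.cos(x[2]),np.sin(x[2]);Rz=np.array([[c,-sn],[sn,c]])
    Q=w[(w[...,2]>.184)&(w[...,2]<.2)];L=(Q[:,:2]-x[:2])@Rz;m=(abs(L[:,0]-.012)<.018)&(abs(L[:,1])<.065);Q=Q[m];L=L[m]
    print(len(Q),np.median(Q[:,2]),L.min(0),L.max(0))
    for sg in(-1,1):
        k=L[:,1]*sg>.02;print(k.sum(),np.median(Q[k,2]),np.percentile(L[k],[5,50,95],axis=0).round(4).tolist())
E
```

```text
scene rack [0.4981 0.149 ] 131.78 -39.98227993237227
scene caddy [ 0.5598 -0.1652] 81.52 -63.39269421728065
132 0.18949771894643513 [-0.0003839  -0.05988945] [0.02812958 0.05996828]
49 0.19014696496223982 [[-0.0001, -0.0579], [0.01, -0.0359], [0.0203, -0.0217]]
43 0.18963977506868834 [[0.0003, 0.0216], [0.0108, 0.0341], [0.021, 0.0566]]
top rack [0.4977 0.1482] 131.62 -51.61443572366574
top caddy [ 0.5589 -0.1664] 81.03 -108.04219753111944
213 0.18929673245178333 [-0.0020139  -0.05771617] [0.02808527 0.05912917]
72 0.19015367002566616 [[-0.0016, -0.0567], [0.0088, -0.0343], [0.0197, -0.0226]]
71 0.19013637194393426 [[-0.0018, 0.0225], [0.01, 0.0374], [0.0196, 0.0588]]
```

The two cameras agree: rack at (0.498, 0.1486), yaw 131.7°, and caddy at (0.5593, -0.1658), yaw 81.3°. The strip tops sit at about 0.190, so the frame is about 1.7 mm high. Moving above the caddy now.

```bash
python3 -m creep '{"delta_pos":[[1,-2.1,-4.5],[2,-4.2,-9],[3,-6.3,-13.5],[4,-8.4,-18],[5,-10.5,-22.5],[6,-12.6,-27],[7,-14.7,-32],[9,-17,-37],[11,-19.5,-42],[11,-20.7,-45.2]],"dr":[[-0.1,0,0],[-0.2,0,0],[-0.3,0,0],[-0.4,0,0],[-0.5,0,0],[-0.6,0,0],[-0.7,0,0],[-0.82,0,0],[-0.92,0,0],[-1.025,0,0]]}' 1 110
python3 -m creep '{"delta_pos":[[0,0,0],[0,0,0]],"dr":[[0,0,0],[0,0,0]]}'
cat > rel.py <<'E'
from h import *
def rel(target,yaw):  # target TCP world, tool y heading (deg)
    p,r,s=tool(); M=r.as_matrix()
    print('clk',s["clock"],'p',p.round(4),'yhead',np.degrees(np.arctan2(M[1,1],M[0,1])).round(2),'tilt',M[2].round(3),'F',s["contact_force"].round(1),'w',round(s["width"],4),'q6',s["qpos"][5].round(2))
    a=np.radians(yaw);T=np.c_[[0,0,-1],[np.cos(a),np.sin(a),0],np.cross([0,0,-1],[np.cos(a),np.sin(a),0])]
    print('dpos cm',(M.T@(np.array(target)-p)*100).round(2),'dr',R.from_matrix(M.T@T).as_rotvec().round(4))
E
python3 -c "
from rel import *
rel([.5593,-.1658,.031],-8.7)"
```

```text
clock: 1.2
position: [0.5516, -0.1709, 0.1212]
ee_rot: [-0.461, -0.535, -0.463, 0.536]
contact_force: [2.3, -0.9, 0.0]
width: 0.0854
clock: 1.4
position: [0.5519, -0.172, 0.1222]
ee_rot: [-0.461, -0.535, -0.462, 0.536]
contact_force: [0.2, -0.3, -0.5]
width: 0.0853
clk 1.4 p [ 0.5519 -0.172   0.1222] yhead -8.53 tilt [-1.    -0.001  0.   ] F [ 0.2 -0.3 -0.5] w 0.0853 q6 -0.27
dpos cm [ 9.12  0.65 -0.73] dr [0.003  0.0003 0.0015]
```

```bash
python3 -m creep '{"delta_pos":[[2,0.65,-0.73],[5,0.65,-0.73],[7.5,0.65,-0.73],[8.8,0.65,-0.73],[9.1,0.65,-0.73],[9.1,0.65,-0.73],[9.1,0.65,-0.73]],"dr":[[0,0,0],[0,0,0],[0,0,0],[0,0,0],[0,0,0],[0,0,0],[0,0,0]]}'
python3 -c "
from rel import *
rel([.5593,-.1658,.031],-8.7)"
```

```text
clock: 2.1
position: [0.56, -0.1677, 0.0331]
ee_rot: [0.461, 0.537, 0.46, -0.536]
contact_force: [-0.3, 0.6, -0.0]
width: 0.0853
clk 2.1 p [ 0.56   -0.1677  0.0331] yhead -8.69 tilt [-1.     0.002  0.001] F [-0.3  0.6 -0. ] w 0.0853 q6 -0.26
dpos cm [ 0.21 -0.1  -0.17] dr [ 0.0001  0.0008 -0.0024]
```

Correct by the last couple of millimetres, then close.

```bash
python3 -m creep '{"delta_pos":[[0.2,-0.1,-0.17],[0.2,-0.1,-0.17]],"dr":[[0,0,0],[0,0,0]]}' 1 110
python3 -m creep '{"delta_pos":[[0,0,0],[0,0,0],[0,0,0],[0,0,0],[0,0,0],[0,0,0],[0,0,0]],"dr":[[0,0,0],[0,0,0],[0,0,0],[0,0,0],[0,0,0],[0,0,0],[0,0,0]]}' -1 110
python3 -c "
from rel import *
rel([.5593,-.1658,.031],-8.7)"
```

```text
clock: 2.3
position: [0.5587, -0.1648, 0.0305]
ee_rot: [0.461, 0.536, 0.461, -0.536]
contact_force: [-1.0, 0.1, -0.1]
width: 0.0853
clock: 3.0
position: [0.5586, -0.165, 0.03]
ee_rot: [0.461, 0.536, 0.461, -0.536]
contact_force: [-0.2, 0.7, 2.3]
width: 0.0106
clk 3.0 p [ 0.5586 -0.165   0.03  ] yhead -8.65 tilt [-1.  0.  0.] F [-0.2  0.7  2.3] w 0.0106 q6 -0.26
dpos cm [-0.1   0.08  0.07] dr [ 0.0009  0.0002 -0.0002]
```

```bash
python3 -m creep '{"delta_pos":[[-2,0,0],[-5,0,0],[-8,0,0],[-11,0,0],[-12.2,0,0],[-12.2,0,0]],"dr":[[0,0,0],[0,0,0],[0,0,0],[0,0,0],[0,0,0],[0,0,0]]}'
python3 -c "
from rel import *
rel([.5459,.0948,.150],41.7)"
```

```text
clock: 3.6
position: [0.5594, -0.1653, 0.153]
ee_rot: [0.462, 0.537, 0.46, -0.536]
contact_force: [0.2, -0.5, -2.9]
width: 0.0108
clk 3.6 p [ 0.5594 -0.1653  0.153 ] yhead -8.65 tilt [-1.     0.003  0.001] F [ 0.2 -0.5 -2.9] w 0.0108 q6 -0.26
dpos cm [  0.26  -5.25 -25.52] dr [-0.8788  0.0022 -0.0025]
```

```bash
python3 -m creep '{"delta_pos":[[0.2,-0.7,-3.5],[0.2,-1.4,-7],[0.2,-2.1,-10.5],[0.2,-2.8,-14],[0.2,-3.5,-17.5],[0.2,-4.2,-20.5],[0.2,-4.8,-23.5],[0.2,-5.2,-25],[0.2,-5.2,-25.5],[0.2,-5.2,-25.5]],"dr":[[-0.1,0,0],[-0.2,0,0],[-0.32,0,0],[-0.44,0,0],[-0.56,0,0],[-0.68,0,0],[-0.8,0,0],[-0.878,0,0],[-0.878,0,0],[-0.878,0,0]]}'
python3 -m creep '{"delta_pos":[[0,0,0],[0,0,0]],"dr":[[0,0,0],[0,0,0]]}'
cat > meas.py <<'E'
from fit import *
from rel import rel
import sys
RK=np.r_[.4979,.1486,np.radians(131.7)]
p,r,s=tool();M=r.as_matrix()
h=np.arctan2(M[1,1],M[0,1])
c,sn=np.cos(RK[2]),np.sin(RK[2]);Rz=np.array([[c,-sn],[sn,c]])
print('TCP in rack',((p[:2]-RK[:2])@Rz*1000).round(2),'z',(p[2]*1000).round(2),'yaw err deg',(np.degrees(h)+90-131.7).round(2))
zb=p[2]-.030
for n in("scene","top"):
    d,_=cam(n);im=gaussian_filter(d["pixels"].astype(float),(.6,.6,0))
    x,sc=fit(d,im.mean(-1),*FOOT,RK) if len(sys.argv)>1 else (RK,0)
    y,s2=fit(d,im[...,0]-im[...,2],*DECK,np.r_[p[:2],h+np.pi/2],z0=zb)
    c,sn=np.cos(x[2]),np.sin(x[2]);Rz=np.array([[c,-sn],[sn,c]])
    print(n,'caddy in rack mm',((y[:2]-x[:2])@Rz*1000).round(2),'dyaw',np.degrees(y[2]-x[2]).round(2),'scores',round(sc,1),round(s2,1),'rack',x.round(4))
    cv2.imwrite('pics/m_%s_%d.png'%(n,s["clock"]*10),d["pixels"])
rel([.5459,.0948,.150],41.7)
E
python3 meas.py
```

```text
clock: 4.6
position: [0.5447, 0.0952, 0.1481]
ee_rot: [0.644, 0.289, 0.646, -0.29]
contact_force: [0.4, 0.5, -2.9]
width: 0.0104
clock: 4.8
position: [0.5455, 0.0939, 0.1493]
ee_rot: [0.645, 0.29, 0.645, -0.29]
contact_force: [0.2, -0.4, -2.1]
width: 0.0103
TCP in rack [-72.51   0.88] z 149.34 yaw err deg -0.15
scene caddy in rack mm [-72.86  -2.5 ] dyaw -0.1 scores 0 -47.5 rack [0.4979 0.1486 2.2986]
top caddy in rack mm [-74.33   0.77] dyaw 0.62 scores 0 -43.2 rack [0.4979 0.1486 2.2986]
clk 4.9 p [0.5456 0.094  0.1496] yhead 41.56 tilt [-1. -0.  0.] F [-0.7  0.7 -2.7] w 0.0103 q6 -0.68
dpos cm [-0.04  0.07 -0.04] dr [-0.0025  0.0001  0.0004]
```

Run:
```python
import cv2,numpy as np,glob
t=cv2.imread(glob.glob('pics/m_top_*.png')[0])[170:290,215:335];s=cv2.imread(glob.glob('pics/m_scene_*.png')[0])[175:295,320:440]
cv2.imwrite('pics/c2.png',np.hstack([cv2.resize(i,(400,400),interpolation=cv2.INTER_CUBIC) for i in(t,s)]))
```

```text
(no output)
```

View pics/c2.png

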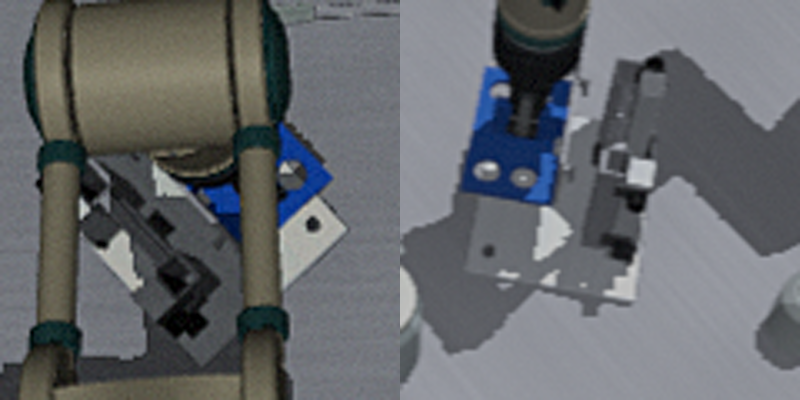

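The top view is mostly hidden by the arm. The scene view (right half) shows the caddy with its claws at crop (585,85) and (568,172), facing the strips at about (625,75) and (610,155). Next I compare the plate with the strip tops in the scene depth; both are at similar heights, so calibration bias cancels.

```bash
cat > cl.py <<'E'
from fit import *
RK=np.r_[.4979,.1486,np.radians(131.7)]
c,sn=np.cos(RK[2]),np.sin(RK[2]);Rz=np.array([[c,-sn],[sn,c]])
W=[];I=[]
for k in range(8):
    d,w=cam("scene");W.append(w);I.append(d["pixels"])
w=np.nanmedian(W,0);im=np.mean(I,0).astype(np.uint8);np.savez('cl.npz',w=w,im=im)
L=np.concatenate([(w[...,:2]-RK[:2])@Rz,w[...,2:]],-1)[170:300,310:450].reshape(-1,3)*1000
def show(n,m):
    P=L[m];print(n,len(P),'y min/max',np.percentile(P[:,1],[0,2,98,100]).round(1),'x',np.percentile(P[:,0],[2,50,98]).round(1),'z',np.percentile(P[:,2],[5,50,95]).round(1))
x,y,z=L.T
inx=(x>-45)&(x<-27)
show('plate',inx&(z>165)&(z<190)&(abs(y)>28)&(abs(y)<75))
for s in(-1,1):
    show('strip%d'%s,(x>-4)&(x<24)&(z>184)&(z<198)&(y*s>25)&(y*s<64))
    show('claw%d'%s,(x>-29)&(x<-15)&(z>135)&(z<175)&(y*s>25)&(y*s<64))
    show('platehalf%d'%s,inx&(z>165)&(z<190)&(y*s>25)&(y*s<75))
b=(x<-45)&(x>-125)&(abs(z-127)<8)&(abs(y)<75);show('deck',b)
E
python3 cl.py; python3 -c "
from rel import *
rel([.5459,.0948,.150],41.7)"
```

```text
plate 26 y min/max [-60.7 -60.4  52.   52.5] x [-33.8 -31.9 -30.4] z [176.5 179.9 182.1]
strip-1 45 y min/max [-58.3 -58.3 -26.7 -26.2] x [-0.   9.  20.9] z [184.9 190.8 193.1]
claw-1 12 y min/max [-48.7 -48.6 -45.3 -45.2] x [-27.7 -22.8 -19.7] z [144.2 159.6 164.5]
platehalf-1 17 y min/max [-60.7 -60.5 -27.9 -27.6] x [-34.  -32.3 -30.5] z [171.2 179.9 180.9]
strip1 39 y min/max [26.6 27.  57.5 58.4] x [ 0.1  9.7 21.3] z [186.5 190.4 192.9]
claw1 13 y min/max [41.  41.  46.1 46.6] x [-28.3 -23.  -19.6] z [145.5 161.6 164.5]
platehalf1 12 y min/max [26.3 26.4 52.3 52.5] x [-33.7 -31.8 -30.4] z [178.2 179.8 182.9]
deck 522 y min/max [-66.5 -65.7  57.5  63.6] x [-116.9  -88.3  -46. ] z [124.3 128.  129.9]
clk 5.3 p [0.5455 0.0949 0.1499] yhead 41.65 tilt [-1.  0.  0.] F [ 0.3 -0.2 -3.3] w 0.0104 q6 -0.68
dpos cm [-0.01  0.02  0.03] dr [-0.0009  0.0002 -0.0001]
```

```bash
python3 -m creep '{"delta_pos":[[0.12,-0.1,-0.4],[0.12,-0.1,-0.9],[0.12,-0.1,-1.3],[0.12,-0.1,-1.5],[0.12,-0.1,-1.5],[0.12,-0.1,-1.5]],"dr":[[0,0,0],[0,0,0],[0,0,0],[0,0,0],[0,0,0],[0,0,0]]}'
python3 cl.py; python3 -c "
from rel import *
rel([.5459,.0948,.150],41.7)"
```

```text
clock: 5.9
position: [0.5349, 0.1056, 0.1487]
ee_rot: [0.645, 0.289, 0.645, -0.289]
contact_force: [0.4, 0.3, -3.0]
width: 0.0106
clk 6.3 p [0.5348 0.1054 0.1486] yhead 41.64 tilt [-1. -0.  0.] F [-0.7 -0.7 -3.4] w 0.0105 q6 -0.66
dpos cm [-0.14  0.12  1.53] dr [-0.001   0.      0.0001]Traceback (most recent call last):
  File "cl.py", line 13, in <module>
    show('plate',inx&(z>165)&(z<190)&(abs(y)>28)&(abs(y)<75))
    ~~~~^^^^^^^^^^^^^^^^^^^^^^^^^^^^^^^^^^^^^^^^^^^^^^^^^^^^^
  File "cl.py", line 10, in show
    P=L[m];print(n,len(P),'y min/max',np.percentile(P[:,1],[0,2,98,100]).round(1),'x',np.percentile(P[:,0],[2,50,98]).round(1),'z',np.percentile(P[:,2],[5,50,95]).round(1))
                                      ~~~~~~~~~~~~~^^^^^^^^^^^^^^^^^^^^^
    return _quantile_unchecked(
        a, q, axis, out, overwrite_input, method, keepdims, weights)
    return _ureduce(a,
                    func=_quantile_ureduce_func,
    ...<5 lines>...
                    overwrite_input=overwrite_input,
                    method=method)
    r = func(a, **kwargs)
    result = _quantile(arr,
                       quantiles=q,
    ...<2 lines>...
                       out=out,
                       weights=wgt)
    slices_having_nans = np.isnan(arr[-1, ...])
                                  ~~~^^^^^^^^^
IndexError: index -1 is out of bounds for axis 0 with size 0
```

Run:
```python
import numpy as np
f=np.load('cl.npz');w=f['w']
a=np.radians(131.7);c,s=np.cos(a),np.sin(a);Rz=np.array([[c,-s],[s,c]])
L=np.concatenate([(w[...,:2]-[.4979,.1486])@Rz,w[...,2:]],-1)[170:300,310:450].reshape(-1,3)*1000
x,y,z=L.T
for n,m in dict(plate=(x>-22)&(x<-12)&(z>168)&(z<186)&(abs(y)>28)&(abs(y)<75),cm=(x>-13)&(x<-2)&(z>135)&(z<170)&(y<-30)&(y>-62),cp=(x>-13)&(x<-2)&(z>135)&(z<170)&(y>30)&(y<62),deck=(x<-32)&(x>-110)&(abs(z-127)<8)&(abs(y)<75),sm=(x>-2)&(x<24)&(z>186)&(z<198)&(y<-25)&(y>-64),sp=(x>-2)&(x<24)&(z>186)&(z<198)&(y>25)&(y<64)).items():
    P=L[m];print(n,len(P),np.percentile(P,[1,50,99],axis=0).round(1).tolist() if len(P) else '')
```

```text
plate 26 [[-18.7, -60.6, 168.1], [-16.6, -38.1, 178.5], [-14.6, 50.1, 181.2]]
cm 13 [[-12.8, -48.3, 141.4], [-7.4, -47.3, 159.5], [-4.3, -43.8, 164.1]]
cp 12 [[-12.1, 42.3, 141.2], [-7.2, 43.3, 155.4], [-4.1, 45.8, 162.6]]
deck 500 [[-102.0, -65.4, 120.8], [-75.9, -23.4, 126.8], [-32.8, 60.9, 131.2]]
sm 40 [[-0.1, -58.6, 186.5], [9.0, -40.2, 191.1], [21.1, -26.6, 193.4]]
sp 35 [[-0.0, 27.4, 186.7], [10.2, 37.4, 190.8], [21.4, 57.1, 193.4]]
```

```bash
python3 -m creep '{"delta_pos":[[0,-0.05,-0.1],[0,-0.05,-0.25],[0,-0.05,-0.4],[0,-0.05,-0.5],[0,-0.05,-0.6],[0,-0.05,-0.7],[0,-0.05,-0.7]],"dr":[[0,0,0],[0,0,0],[0,0,0],[0,0,0],[0,0,0],[0,0,0],[0,0,0]]}'
cat > st.py <<'E'
from h import *
RK=np.r_[.4979,.1486,np.radians(131.7)]
p,r,s=tool();M=r.as_matrix();c,sn=np.cos(RK[2]),np.sin(RK[2]);Rz=np.array([[c,-sn],[sn,c]])
print('rack xyz mm',((p[:2]-RK[:2])@Rz*1000).round(1),(p[2]*1000-30).round(1),'F rack',(np.array(s["contact_force"][:2])@Rz).round(1),s["contact_force"][2].round(1),'M rack',(np.array(s["moment"][:2])@Rz).round(2),np.round(s["moment"][2],2),'tilt',M[2].round(3))
E
python3 st.py
```

```text
clock: 7.0
position: [0.5296, 0.1105, 0.1486]
ee_rot: [0.645, 0.29, 0.645, -0.29]
contact_force: [0.3, 0.1, -3.5]
width: 0.0106
rack xyz mm [-49.5   1.6] 118.6 F rack [-0.1 -0.2] -3.5 M rack [ 0.   -0.04] 0.02 tilt [-1. -0. -0.]
```

No contact force with the tooth tips about 3 mm past the strip face, so they are entering the slots. I keep going gently until the plate touches.

```bash
python3 -m creep '{"delta_pos":[[0,0,-0.1],[0,0,-0.2],[0,0,-0.3],[0,0,-0.4],[0,0,-0.5],[0,0,-0.55],[0,0,-0.55]],"dr":[[0,0,0],[0,0,0],[0,0,0],[0,0,0],[0,0,0],[0,0,0],[0,0,0]]}';python3 st.py
```

```text
clock: 7.7
position: [0.526, 0.1146, 0.1486]
ee_rot: [0.645, 0.29, 0.645, -0.29]
contact_force: [-1.0, 1.2, -2.2]
width: 0.0107
rack xyz mm [-44.    1.6] 118.6 F rack [ 1.6 -0.1] -2.2 M rack [-0.02  0.01] 0.02 tilt [-1. -0. -0.]
```

```bash
python3 -m creep '{"delta_pos":[[0,0,-0.05],[0,0,-0.1],[0,0,-0.15],[0,0,-0.2],[0,0,-0.2]],"dr":[[0,0,0],[0,0,0],[0,0,0],[0,0,0],[0,0,0]]}';python3 st.py
```

```text
clock: 8.2
position: [0.5252, 0.1157, 0.1488]
ee_rot: [0.646, 0.289, 0.645, -0.29]
contact_force: [0.8, -0.5, -2.6]
width: 0.0105
rack xyz mm [-42.7   1.5] 118.8 F rack [-0.9 -0.2] -2.6 M rack [0.01 0.33] 0.0 tilt [-1.     0.     0.001]
```

```bash
python3 -m creep '{"delta_pos":[[0,0,-0.05],[0,0,-0.1],[0,0,-0.1]],"dr":[[0,0,0],[0,0,0],[0,0,0]]}';python3 st.py
```

```text
clock: 8.5
position: [0.525, 0.116, 0.1489]
ee_rot: [0.646, 0.289, 0.644, -0.29]
contact_force: [2.4, -3.5, -2.0]
width: 0.0104
rack xyz mm [-42.3   1.4] 118.9 F rack [-4.2  0.6] -2.0 M rack [0.07 0.84] 0.07 tilt [-1.     0.     0.002]
```

Plate contact at x≈-42.4 mm with 4 N. Now pressing straight down, in steps.

```bash
python3 -m creep '{"delta_pos":[[0.1,0,0.03],[0.2,0,0.03],[0.3,0,0.03],[0.4,0,0.03],[0.5,0,0.03],[0.5,0,0.03]],"dr":[[0,0,0],[0,0,0],[0,0,0],[0,0,0],[0,0,0],[0,0,0]]}';python3 st.py
```

```text
clock: 9.1
position: [0.5267, 0.1159, 0.1451]
ee_rot: [0.647, 0.29, 0.643, -0.289]
contact_force: [4.0, -5.0, 4.2]
width: 0.0104
rack xyz mm [-43.6   0.2] 115.1 F rack [-6.4  0.3] 4.2 M rack [0.1  1.06] 0.03 tilt [-1.     0.004  0.005]
```

```bash
python3 -m creep '{"delta_pos":[[0.1,0,0],[0.2,0,0],[0.3,0,0],[0.3,0,0]],"dr":[[0,0,0],[0,0,0],[0,0,0],[0,0,0]]}';python3 st.py
```

```text
clock: 9.5
position: [0.5272, 0.116, 0.143]
ee_rot: [0.647, 0.29, 0.643, -0.289]
contact_force: [2.9, -4.0, 6.9]
width: 0.0103
rack xyz mm [-43.8  -0.2] 113.0 F rack [-4.9  0.5] 6.9 M rack [0.16 0.92] 0.06 tilt [-1.     0.005  0.005]
```

```bash
python3 -m creep '{"delta_pos":[[0.1,0,0],[0.2,0,0],[0.3,0,0],[0.3,0,0]],"dr":[[0,0,0],[0,0,0],[0,0,0],[0,0,0]]}';python3 st.py
```

```text
clock: 9.9
position: [0.5271, 0.1161, 0.1389]
ee_rot: [0.647, 0.29, 0.643, -0.289]
contact_force: [5.1, -3.6, 0.4]
width: 0.01
rack xyz mm [-43.7  -0.2] 108.9 F rack [-6.1 -1.4] 0.4 M rack [-0.22  1.18] 0.05 tilt [-1.     0.004  0.005]
```

```bash
python3 -m creep '{"delta_pos":[[0.1,0,0],[0.2,0,0],[0.2,0,0]],"dr":[[0,0,0],[0,0,0],[0,0,0]]}';python3 st.py
```

```text
clock: 10.2
position: [0.5253, 0.1164, 0.1352]
ee_rot: [0.646, 0.29, 0.644, -0.289]
contact_force: [7.6, -5.8, -3.6]
width: 0.0106
rack xyz mm [-42.3   1. ] 105.2 F rack [-9.4 -1.8] -3.6 M rack [-0.29  1.3 ] 0.11 tilt [-1.     0.001  0.001]
```

The catch is past its slope and pushed back. Small steps from here to the snap.

```bash
python3 -m creep '{"delta_pos":[[0.1,0,0.03],[0.2,0,0.03],[0.2,0,0.03]],"dr":[[0,0,0],[0,0,0],[0,0,0]]}';python3 st.py
```

```text
clock: 10.5
position: [0.5252, 0.1163, 0.1337]
ee_rot: [0.646, 0.29, 0.645, -0.289]
contact_force: [3.9, -3.6, -1.8]
width: 0.0106
rack xyz mm [-42.3   1.1] 103.7 F rack [-5.3 -0.5] -1.8 M rack [-0.11  0.79] 0.09 tilt [-1.     0.001  0.001]
```

```bash
python3 -m creep '{"delta_pos":[[0.05,0,0],[0.1,0,0],[0.1,0,0]],"dr":[[0,0,0],[0,0,0],[0,0,0]]}';python3 st.py
```

```text
clock: 10.8
position: [0.5252, 0.1163, 0.1335]
ee_rot: [0.646, 0.29, 0.645, -0.289]
contact_force: [3.0, -4.3, 4.8]
width: 0.0103
rack xyz mm [-42.3   1.1] 103.5 F rack [-5.2  0.6] 4.8 M rack [0.23 0.6 ] 0.07 tilt [-1.     0.001  0.001]
```

```bash
python3 -m creep '{"delta_pos":[[0.05,0,0],[0.1,0,0],[0.15,0,0],[0.15,0,0]],"dr":[[0,0,0],[0,0,0],[0,0,0],[0,0,0]]}';python3 st.py
```

```text
clock: 11.2
position: [0.5253, 0.1162, 0.1333]
ee_rot: [0.646, 0.29, 0.644, -0.289]
contact_force: [1.3, -4.9, 12.4]
width: 0.0109
rack xyz mm [-42.4   1.1] 103.3 F rack [-4.5  2.3] 12.4 M rack [0.5  0.36] 0.08 tilt [-1.     0.002  0.002]
```

It is on a hard stop at z≈103.4: +15 N moved it only 0.2 mm. Gentle upward pull to test whether the catch is out over the bar.

```bash
python3 -m creep '{"delta_pos":[[-0.1,0,0],[-0.25,0,0],[-0.4,0,0],[-0.5,0,0],[-0.5,0,0]],"dr":[[0,0,0],[0,0,0],[0,0,0],[0,0,0],[0,0,0]]}';python3 st.py
```

```text
clock: 11.7
position: [0.5248, 0.1159, 0.135]
ee_rot: [0.645, 0.289, 0.645, -0.29]
contact_force: [5.3, -4.1, -5.4]
width: 0.0102
rack xyz mm [-42.3   1.7] 105.0 F rack [-6.6 -1.3] -5.4 M rack [-0.18  1.05] 0.09 tilt [-1.    -0.001  0.001]
```

```bash
python3 -m creep '{"delta_pos":[[-0.1,0,0],[-0.15,0,0],[-0.15,0,0]],"dr":[[0,0,0],[0,0,0],[0,0,0]]}';python3 st.py
```

```text
clock: 12.0
position: [0.5247, 0.1159, 0.1354]
ee_rot: [0.645, 0.289, 0.645, -0.29]
contact_force: [6.7, -3.5, -11.2]
width: 0.0106
rack xyz mm [-42.3   1.8] 105.4 F rack [-7.1 -2.6] -11.2 M rack [-0.46  1.38] 0.04 tilt [-1.    -0.001  0.   ]
```

The upward pull is held after about 1.7 mm of play (−11 N), so the catch has snapped. Setting it back on the stop, then releasing.

```bash
python3 -m creep '{"delta_pos":[[0.1,0,0.03],[0.25,0,0.05],[0.4,0,0.05],[0.5,0,0.05],[0.5,0,0.05]],"dr":[[0,0,0],[0,0,0],[0,0,0],[0,0,0],[0,0,0]]}';python3 st.py
```

```text
clock: 12.5
position: [0.5247, 0.1158, 0.1334]
ee_rot: [0.645, 0.29, 0.645, -0.29]
contact_force: [2.5, -3.7, 5.2]
width: 0.0108
rack xyz mm [-42.3   1.8] 103.4 F rack [-4.4  0.6] 5.2 M rack [0.25 0.53] 0.14 tilt [-1.  0.  0.]
```

```bash
python3 -m creep '{"delta_pos":[[0,0,0],[0,0,0],[0,0,0],[0,0,0],[0,0,0]],"dr":[[0,0,0],[0,0,0],[0,0,0],[0,0,0],[0,0,0]]}' 0.3
python3 -m creep '{"delta_pos":[[-1,0,0],[-3,0,0],[-6,0,0],[-9,0,0],[-12,0,2],[-14,0,6],[-14,0,10],[-14,0,14],[-14,0,14]],"dr":[[0,0,0],[0,0,0],[0,0,0],[0,0,0],[0,0,0],[0,0,0],[0,0,0],[0,0,0],[0,0,0]]}'
python3 - <<'E'
from h import *
d,w=cam("scene");e,wt=cam("top")
a=np.radians(131.7);c,s=np.cos(a),np.sin(a);Rz=np.array([[c,-s],[s,c]])
b=d["pixels"].astype(int);m=(b[...,0]>b[...,2]+60);m[:170]=m[300:]=False;m[:,:320]=m[:,440:]=False
P=w[m];P=P[np.isfinite(P[:,2])];L=(P[:,:2]-[.4979,.1486])@Rz*1000;z=P[:,2]*1000
k=(z>95)&(z<120)&(abs(L[:,1])<70);A=np.c_[L[k],np.ones(k.sum())];print('deck fit slope x,y, z at origin',np.linalg.lstsq(A,z[k],rcond=None)[0].round(4),k.sum(),'zmed',np.median(z[k]),'x',np.percentile(L[k,0],[1,99]),'y',np.percentile(L[k,1],[1,99]))
k=z>155;print('rib',np.median(L[k],axis=0),np.median(z[k]),k.sum())
t=e["pixels"][110:290,200:440];t2=d["pixels"][165:300,310:490]
cv2.imwrite('pics/end.png',np.hstack([cv2.resize(i,(400,300),interpolation=cv2.INTER_CUBIC) for i in(t,t2)]))
E
python3 st.py
```

```text
clock: 13.0
position: [0.5244, 0.1162, 0.1324]
ee_rot: [0.645, 0.29, 0.645, -0.29]
contact_force: [0.3, -0.4, 0.0]
width: 0.0557
clock: 13.9
position: [0.6211, 0.0073, 0.2727]
ee_rot: [0.646, 0.29, 0.643, -0.291]
contact_force: [-0.6, 1.4, -1.1]
width: 0.0553
deck fit slope x,y, z at origin [ 4.970000e-02 -2.900000e-03  1.119867e+02] 554 zmed 109.45825939803511 x [-86.52286232  -9.20746409] y [-64.96424413  61.84264443]
rib [-37.4332624   -2.48790273] 162.89044172162892 91
rack xyz mm [-182.7    2. ] 242.6 F rack [ 0.6 -0.7] -0.6 M rack [-0.01 -0.01] -0.01 tilt [-1.    -0.    -0.001]
```

View pics/end.png

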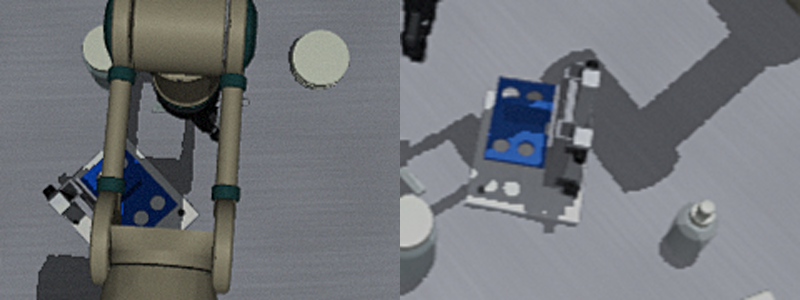

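The caddy hangs in the rack, with the rib along rack x and both ends in the strips. The pitch sag is 0.050 rad (limit 0.08) and the roll about 0. The jaws are open and clear.

```bash
python3 -c "
from rig import manip
print(manip.sign_off())"
```

```text
the job is handed in; nothing more can be done
None
```

The caddy is hanging by both claws in the top slots, locked by the catch, and I handed the job in at about 14 s of the 48 s allowed. No verdict was reported.

- **Insertion:** I gripped the caddy by its rib, lined it up using the cameras and slid the claws in. The plate met the strips at about 4 N.
- **Pressing down:** I pressed it onto a hard stop, and no wrist reading between steps passed about 15 N. The stop was about 3.5 mm above the nominal seat height.
- **Catch:** I checked this by feel only, as the cameras cannot see it. A gentle upward pull was held after about 1.7 mm of play, at −11 N.
- **Hanging position:** After release, the last camera fit showed a sag of 0.050 rad against the 0.08 limit, sideways tilt near zero, and the origin about 102 mm above the bench.
- **Other objects:** I saw no sign of the bystanders being touched, but I did not measure their positions again.

**Disagreements:**
- **Sideways position:** the robot reading gave about +1.8 mm and the scene camera about −1.5 to −2.5 mm. Both are inside the 4 mm limit, and the slots allow only about ±2 mm.
- **Height:** the robot reading at the stop was 103.4 mm, against about 102 mm from the camera. Both are in range.

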